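# Clear the stirrer from the storage jar and put its lid on

### The arm

A 6-joint arm with a two-finger parallel gripper is mounted at the origin on the work surface. World frame = base frame: x ahead of the robot, y to its left, z up, the work surface at z = 0. Lengths are in m, angles in rad, forces in N, time in s.
With the tool pointing down it reaches from about 0.375 to 0.975 m from the base axis. Payload 3.8 kg.
Tool frame: the origin (TCP) lies midway between the tips of the shut fingers; the grasp point (between the pads) lies 19 mm behind it; z points along the fingers, y is the line along which they close (so a half turn about z gives the same grasp; the last joint's range is limited). The gripper opens to 85 mm and grips with 20 to 120 N. Pads are 22 mm wide; open, the fingers measure 114 mm over their backs; the gripper's body (76 mm by 85 mm) begins 54 mm behind the grasp point. The pads swing forward as they close: fully open they stand 13 mm farther back than shut.
Start: joints at [-1.372, 0.264, 1.604, -0, 1.274, -0.037], TCP at [0.158, -0.656, 0.231] pointing down, gripper open.
Joint ranges: [-2.63, 2.63], [-0.94, 2.18], [0.31, 2.57], [-1.31, 4.45], [0, 2.66], [-2.55, 2.55]. Speed limits (rad/s): [2.57, 2.57, 3.14, 3.14, 3.14, 3.14].

### API

Orientations are given as a rotation vector (axis times angle).
In Python, from workcell import bot gives the robot as it stands.
- The arm moves only by the tool servo_tool, never from a script. Its argument "series" is a list of rows, each a list of 7 numbers: the shift along the world's x, y, z in units of 0.15 m (1.0 is 0.15 m), then the turn, a rotation vector about the world's x, y, z in units of 180 degrees (1.0 is 180 degrees), then the closure, from 0 (fully open) to 1 (shut). A call has 1 to 20 rows; each row is the pose to reach, as a shift and turn from the pose commanded when the call began, turning the shorter way round; what a row does not reach only later rows make up. A row lasts 1/10 s, in which the tool goes at most 50 mm and 8.59 degrees, less where a joint would pass 70% of its speed; a pose out of reach is approached as far as the arm can. A call with a number of a shift or a turn outside -1 to 1 is refused whole. A call with a gripper value outside its range is refused whole. The fingers move at their own pace and stop on an object; "newtons" is the grip in N (left out, the last holds). Time passes only in rows, so rows that repeat a pose let the fingers close. It gives the time, the measured TCP pose, the force, the opening and the grip force at its end, in the units of the state.
- bot.read_state(): the state, without advancing time (a new reading comes with each control period).
- bot.read_camera(name): name is "scene" or "top"; returns the picture (384x512x3 uint8, red, green, blue); there is no depth.
- bot.camera_info(name): a dict with "vertical_fov" (degrees; the focal length in pixels is half the picture's height over the tangent of half this angle, whatever the lens; pixels are square), "cx", "cy" (the principal point, pixels), "R" (3x3) and "t" (3): a world point X has camera coordinates R X + t. Camera axes: x right, y down, z forward; pixel columns grow to the right and rows downward; lengths in m; the calibration is good to about 2 mm. A picture is of the moment at which its call begins. camera_info takes no time and is no camera call.
- bot.finish_job(): hands the job in; it is judged then, once.
Trained networks look in the newest picture that a camera, given by its name, has taken for a name from the list of things; names that differ only in an ending like _2 or _b are one class to them, and where a whole thing is asked for, a point or a joint stands for the part that bears it (a point fixed in the world has none). Each returns a list of dicts, best first, with "score" (0 to 1); they miss things now and then, are a little off and sometimes report something else, mostly with a low value. They report only what shows in the picture. A call takes as long as a camera call. They do not tell look-alikes from the thing itself.
- bot.recognise(target, camera): "box" ([left, top, right, bottom] as shares, 0 to 1, of the picture: columns of its width, rows of its height, round what is visible of it).
- bot.trace(target, camera): "mask" (384x512 bool, what is visible of it) and "box" ([left, top, right, bottom] as shares, 0 to 1, of the picture: columns of its width, rows of its height, round what is visible of it).
- bot.mark_of(target, camera): "at" ([row, column] as shares, 0 to 1, of the picture: columns of its width, rows of its height: a listed point, or the origin of a listed thing).
The state is a dict: "time": time; "q": joint angles; "joint_vel": joint speeds; "joint_torque": joint torques, N m; "tool_pos": TCP position; "tcp_rot": TCP orientation; "wrist_force": force on the tool from outside, world axes, zero at the start; "torque": the same for the moment, N m; "width": opening from 0.0 (shut) to 1.0 (fully open); "grip_force": force on a finger pad.
Only numpy, scipy, OpenCV 4.12 (cv2) and the standard library are available. Lean on these libraries where they do the work, as an engineer would, in place of code of your own. Each camera call takes 0.05 s, during which the arm holds its last target. There are 200 camera calls.

### The job

The white storage jar is to be closed: take the wooden stirrer out of it and stand it, handle up, in the terracotta utensil crock, then put the wooden lid on the jar so that it sits level and fully seated on the rim. Lower the lid on gently rather than dropping it, keep the jar and the crock standing, and leave the two mugs and the red-capped jar where they are.

Things in the scene. Friction and masses are not known exactly. Their poses are not given: they have to be found in the camera images.
- jar: loose white ceramic storage jar, round, open at the top: 100 mm outer diameter, 100 mm high, wall 6 mm (mouth 88 mm wide), inner floor 6 mm up, about 0.7 kg. Origin at the centre of its underside, z up. It stands on the worktop to the left or the right, with the stirrer in it.
- jar_rim (a point): centre of the jar's mouth, level with the top of its rim, 100 mm above the jar's origin, z up
- crock: loose terracotta utensil crock, round, open and empty: 106 mm outer diameter, 100 mm high, wall 6 mm (mouth 94 mm wide), inner floor 6 mm up, about 0.9 kg. Origin at the centre of its underside, z up. It stands on the other side from the jar.
- crock_rim (a point): centre of the crock's mouth, level with the top of its rim, 100 mm above the crock's origin, z up
- stirrer: flat wooden stirrer, 200 mm long, 50 g: blade 34 wide (its y), 9 thick (x), 55 long, then a handle 14 wide (y), 10 thick (x) to the end. Origin at the middle of the blade's end edge, z along the handle, up when handle is up. It starts with the blade end mid-floor in the jar, leaning 0.38 rad on the rim, 100 mm showing above it; leans away from the robot, within 0.8 rad of world +x.
- stirrer_grip (a point): point on the axis of the stirrer's handle, 165 mm from the blade's end and 35 mm from the handle's end: a good place to grip it, across its 14 mm width
- lid: jar's round dark wooden lid, 0.18 kg, right way up on the worktop between jar and crock: flange 102 mm across, 8 thick; below it a plug 80 across, 8 deep, 4 mm play all round in the mouth; above it a straight round knob 26 across, 30 high. Origin at the centre of the plug's underside, z up; knob from z = 16 to 46 mm. Seated, the flange rests on the rim, origin 8 mm below jar_rim.
- mug_green: loose green mug, 82 mm across, 85 mm high, handle at its +y; bystander beyond the work on the right. Origin at the centre of its underside.
- mug_yellow: loose yellow mug, 82 mm across, 85 mm high, handle at its +y; bystander beyond the work on the left. Origin at the centre of its underside.
- pasta_jar: loose closed glass jar with a red cap, 90 mm across, 150 mm high; bystander at the left near the robot. Origin at the centre of its underside.
Not all that is in view belongs to the job. Of the things shaped like the stirrer, the wooden one is meant.

How it is judged:
On the way:
1. the stirrer stands in the crock, handle up (horizontal distance between stirrer and crock below 0.05 m and z of stirrer in the frame of crock below 0.03 m and angle between stirrer's own z axis and vertical below 0.9 rad and contact force between stirrer and the fingers below 0.1 N), for 0.2 s.
At the end, for the whole second after the job is handed in: Stirrer at rest in the crock, handle up (tilt < 0.9 rad), blade end < 30 mm above the crock's underside. Lid at rest, origin 6-11 mm below jar_rim and < 6 mm off its centre, tilt < 0.04 rad. Jar and crock upright on the worktop (tilt < 0.04 rad) (horizontal distance between stirrer and crock below 0.05 m and z of stirrer in the frame of crock below 0.03 m and angle between stirrer's own z axis and vertical below 0.9 rad and horizontal distance between lid and jar_rim below 0.006 m and z of lid in the frame of jar_rim between -0.011 and -0.006 m and angle between each of lid, jar, crock's own z axis and vertical below 0.04 rad and height (world z) of each of jar, crock below 0.005 m and linear speed of each of lid, stirrer below 0.02 m/s); the robot touches nothing.
It fails at once if the lid is dropped onto the jar (faster than 0.5 m/s within 20 mm of the middle of its mouth) (distance between lid and jar_rim below 0.02 m and linear speed of lid above 0.5 m/s).
It fails at once if the jar or the crock is tipped by more than 0.5 rad (angle between any of jar, crock's own z axis and vertical above 0.5 rad).
It fails at once if a mug or the red-capped jar is moved by more than 25 mm (distance of any of mug_green, mug_yellow, pasta_jar from where it was at the start of the episode above 0.025 m).
It also fails if it takes over 67 s, if anything falls off the work surface, if the arm or the gripper's body presses on something with over 40 N, if the wrist force passes 120 N, or if a joint passes its speed limit or range.

## Working session

There is one attempt and no reset: what is moved stays moved. The work goes in short steps, Python scripts to look and compute and a tool call to move; the robot and the scene stay as the last step left them, time stands still between calls to the robot, and variables do not carry over. Pictures are saved under pics/ and viewed, at most 10 in all, crops included, and the job is handed in when it is done.

Besides the shell and the picture viewer there is one more tool, called after ">>>" by a JSON object that holds its "api" and its "payload", one argument or row to a line. servo_tool: Moves the arm, as the interface text tells. Shifts and turns lie within -1 to 1; 1 stands for 0.15 m of shift or 180 degrees of turn. Its arguments: {"type":"object","properties":{"series":{"type":"array","items":{"type":"array","items":{"type":"number"}}},"newtons":{"type":"number"}},"required":["series"]}

```bash
ls; mkdir -p pics; cat > h.py <<'E'
import numpy as np, cv2
from workcell import bot
def cam(n):
    i=bot.camera_info(n); f=192/np.tan(np.radians(i["vertical_fov"])/2)
    return f,i["cx"],i["cy"],np.array(i["R"]),np.array(i["t"])
def proj(n,X):
    f,cx,cy,R,t=cam(n); c=R@np.array(X)+t; return cx+f*c[0]/c[2],cy+f*c[1]/c[2]
def ray(n,u,v):
    f,cx,cy,R,t=cam(n); return -R.T@t, R.T@np.array([(u-cx)/f,(v-cy)/f,1])
def at_z(n,u,v,z):
    o,d=ray(n,u,v); return o+d*(z-o[2])/d[2]
def tri(p1,p2):
    o1,d1=ray("scene",*p1); o2,d2=ray("top",*p2)
    s=np.linalg.lstsq(np.c_[d1,-d2],o2-o1,rcond=None)[0]
    a=o1+s[0]*d1;b=o2+s[1]*d2; return (a+b)/2,np.linalg.norm(a-b)
def shot(n,name,crop=None,k=1):
    im=bot.read_camera(n)[:,:,::-1]
    if crop: x0,y0,x1,y1=crop; im=im[y0:y1,x0:x1]
    cv2.imwrite(f"pics/{name}.png",cv2.resize(im,None,fx=k,fy=k,interpolation=cv2.INTER_CUBIC))
def marks(n,names):
    for t in names:
        print(n,t,[(round(r["score"],2),round(r["at"][1]*512,1),round(r["at"][0]*384,1)) for r in bot.mark_of(t,n)[:3]])
E
python3 - <<'E'
from h import *
a=bot.read_camera("scene");b=bot.read_camera("top")
cv2.imwrite("pics/a.png",cv2.resize(np.vstack([a,b])[:,:,::-1],(400,600)) if 0 else np.hstack([a,b])[:,:,::-1][:, :])
cv2.imwrite("pics/scene.png",a[:,:,::-1]);cv2.imwrite("pics/top.png",b[:,:,::-1])
for n in("scene","top"):
    marks(n,["jar","jar_rim","crock","crock_rim","stirrer","stirrer_grip","lid","mug_green","mug_yellow","pasta_jar"])
    f,cx,cy,R,t=cam(n);print(f,-R.T@t,R[2])
print(bot.read_state())
E
```

```text
pics
scene jar [(0.88, 245.4, 181.5)]
scene jar_rim [(0.71, 246.9, 167.1), (0.29, 245.1, 181.6)]
scene crock [(0.79, 305.2, 269.2)]
scene crock_rim [(0.86, 307.9, 257.6)]
scene stirrer [(0.68, 209.6, 139.8), (0.64, 297.1, 149.1), (0.63, 187.1, 212.2)]
scene stirrer_grip [(0.78, 187.7, 182.9), (0.56, 239.2, 133.6), (0.47, 215.3, 164.2)]
scene lid [(0.92, 274.3, 231.3)]
scene mug_green [(0.62, 216.5, 225.4)]
scene mug_yellow [(0.65, 241.4, 272.8), (0.25, 233.2, 161.9)]
scene pasta_jar [(0.97, 359.1, 304.9), (0.56, 245.2, 181.9)]
462.6408443135639 [1.04690387 0.85804537 1.62249937] [-0.26048323 -0.53053554 -0.80664771]
top jar [(0.63, 287.9, 192.4)]
top jar_rim [(0.76, 288.1, 195.6)]
top crock [(0.7, 142.8, 211.7), (0.7, 287.9, 194.6)]
top crock_rim [(0.75, 142.1, 212.0)]
top stirrer [(0.78, 272.9, 116.2), (0.77, 287.6, 195.3), (0.71, 400.9, 262.2)]
top stirrer_grip [(0.8, 367.3, 221.2), (0.61, 292.1, 174.0), (0.59, 278.2, 234.8)]
top lid []
top mug_green [(0.93, 242.8, 141.3), (0.31, 292.0, 170.6)]
top mug_yellow [(0.72, 169.7, 142.2)]
top pasta_jar [(0.83, 86.3, 242.1)]
403.02695078789924 [ 0.44089993 -0.0940639   1.37590588] [ 0.10315199 -0.01590435 -0.99453844]
{'time': 1.1, 'q': array([-1.37194042e+00,  2.63875597e-01,  1.60402171e+00, -2.54628987e-05,
        1.27370324e+00, -3.68931652e-02]), 'joint_vel': array([-0.00023253,  0.00036979, -0.00109164, -0.00017589,  0.00039953,
        0.00016855]), 'joint_torque': array([-6.93314960e-04, -5.15080261e+01, -3.67734218e+01, -3.65269227e-05,
        9.46306609e-04, -4.58494503e-05]), 'tool_pos': array([ 0.15765173, -0.65631364,  0.23128443]), 'tcp_rot': array([-3.11978540e+00, -3.69467761e-01,  3.91223186e-05]), 'wrist_force': array([ 0.14729428, -0.25709208, -0.19896023]), 'torque': array([-0.02418223,  0.04227185, -0.03858293]), 'grip_force': 0.0, 'width': 0.9989056026324812}
```

View pics/scene.png

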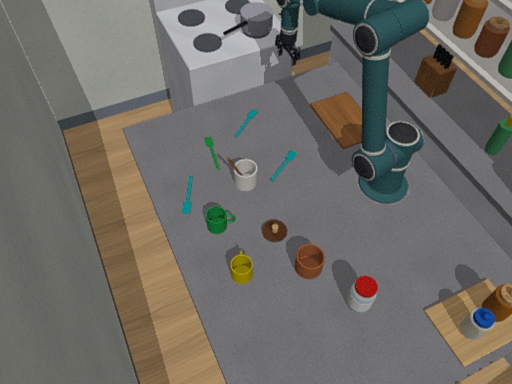

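View pics/top.png

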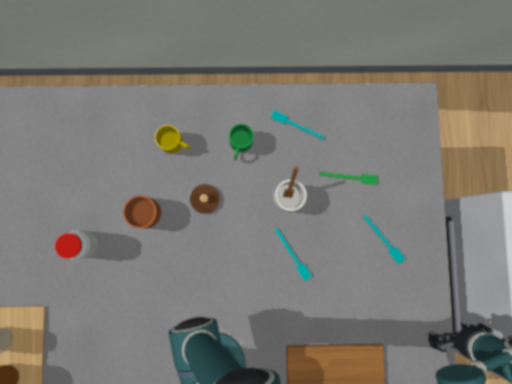

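The wooden stirrer leans in the white jar: top (290,183), scene (233,165). Its look-alikes lie on the table. In the top view these are cyan (298,125), (294,254) and (384,240), and green (350,178). By the description I choose the wooden one, and I'll check it in a close crop while measuring.

```bash
python3 - <<'E'
from h import *
a=bot.read_camera("scene");b=bot.read_camera("top")
c1=cv2.resize(a[140:200,200:270],None,fx=5.7,fy=5.7,interpolation=cv2.INTER_CUBIC)
c2=cv2.resize(b[155:215,255:325],None,fx=5.7,fy=5.7,interpolation=cv2.INTER_CUBIC)
cv2.imwrite("pics/crop.png",np.hstack([c1,c2])[:,:,::-1])
# circles' centres at known heights
for nm,p,q,z in [("jar_rim",(246.9,167.1),(288.1,195.6),.1),("crock_rim",(307.9,257.6),(142.1,212),.1)]:
    print(nm,at_z("scene",*p,z),at_z("top",*q,z),tri(p,q))
print("lid",at_z("scene",274.3,231.3,0),)
for t,z in(("lid",.0),("crock",.1),("jar",.1)):
  for n in("scene","top"):
    for r in bot.trace(t,n)[:2]:
        m=r["mask"];v,u=np.nonzero(m);print(t,n,round(r["score"],2),u.min(),u.max(),v.min(),v.max(),u.mean().round(1),v.mean().round(1))
for n,p in(("scene",(216.5,225.4)),("scene",(241.4,272.8)),("scene",(359.1,304.9)),("top",(242.8,141.3)),("top",(169.7,142.2)),("top",(86.3,242.1))): print(n,at_z(n,*p,0))
# dark brown lid / knob blobs in top
hsv=cv2.cvtColor(b,cv2.COLOR_RGB2HSV)
def blob(m,lab):
    k,l,s,c=cv2.connectedComponentsWithStats(m.astype(np.uint8)); 
    print(lab,[(s[i].tolist(),c[i].round(1).tolist()) for i in range(1,k) if s[i,4]>15])
sub=b[180:216,188:222]; print("lidpix",b[190,195],b[198,204])
w=(b[175:215,270:312].min(2)>170).astype(np.uint8); blob(w,"white")
E
```

```text
jar_rim [ 0.53697061 -0.25665658  0.1       ] [ 0.54374426 -0.24912618  0.1       ] (array([ 0.54207983, -0.2470745 ,  0.11369237]), np.float64(0.0013510994638436353))
crock_rim [0.51030766 0.22520833 0.1       ] [0.49782277 0.21292611 0.1       ] (array([0.50063436, 0.21707633, 0.07794856]), np.float64(0.004307920287338945))
lid [5.41376123e-01 2.14041488e-02 2.22044605e-16]
lid scene 0.89 262 286 220 242 274.5 231.1
lid top 0.69 190 219 184 213 204.0 198.6
crock scene 0.61 295 323 244 279 309.0 261.2
crock top 0.94 123 159 195 227 141.1 211.4
jar scene 0.94 233 257 159 191 245.6 174.9
jar top 0.97 273 305 180 209 289.3 196.0
scene [ 0.74439402 -0.10270582  0.        ]
scene [0.73868775 0.13392698 0.        ]
scene [3.98184960e-01 4.33143156e-01 2.22044605e-16]
top [ 0.7429632 -0.1084122  0.       ]
top [0.74253036 0.14476641 0.        ]
top [0.40357909 0.42281747 0.        ]
lidpix [97 63 38] [188 158 109]
white [([5, 5, 31, 31, 196], [17.6, 22.2])]
```

View pics/crop.png

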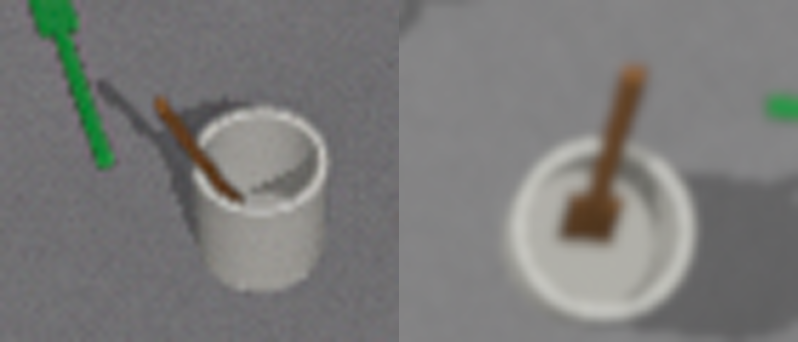

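The close crop confirms the choice: a brown flat stirrer with its blade on the jar floor, handle end at top ≈(295.3,167) and scene ≈(227.5,157.5). By eye the rim centre is at top ≈(290.3,194.7) and scene ≈(245.3,167.7).

```bash
cat >> h.py <<'E'
from scipy.optimize import least_squares
def circ(n,x,y,z,r,k=72):
    f,cx,cy,R,t=cam(n);a=np.linspace(0,2*np.pi,k,endpoint=False)
    P=np.c_[x+r*np.cos(a),y+r*np.sin(a),np.full(k,z)]@R.T+t
    return np.c_[cx+f*P[:,0]/P[:,2],cy+f*P[:,1]/P[:,2]]
def cylfit(t,r,h,x0,zb=0.):
    """fit x,y so the silhouette of a cylinder matches the traced masks"""
    out={}
    for n in("scene","top"):
        m=bot.trace(t,n)
        if not m: continue
        m=m[0]["mask"].astype(np.float32); B=cv2.GaussianBlur(m,(0,0),1)
        def sil(p,m=m,n=n):
            hull=cv2.convexHull(np.vstack([circ(n,*p,zb,r),circ(n,*p,zb+h,r)]).astype(np.float32))
            im=np.zeros(m.shape,np.uint8);cv2.fillConvexPoly(im,np.round(hull*16).astype(np.int32),1,shift=4);return im
        best=min(((np.abs(sil((x0[0]+dx,x0[1]+dy))-m).sum(),dx,dy) for dx in np.arange(-.024,.025,.002) for dy in np.arange(-.024,.025,.002)))
        out[n]=(round(x0[0]+best[1],4),round(x0[1]+best[2],4),int(best[0]),int(m.sum()))
    return out
E
python3 - <<'E'
from h import *
bot.read_camera("scene");bot.read_camera("top")
print("rim",at_z("scene",245.3,167.7,.1),at_z("top",290.3,194.7,.1))
s,t=(227.5,157.5),(295.3,167.)
print("end",tri(s,t),at_z("scene",*s,.19),at_z("top",*t,.19))
print("jar",cylfit("jar",.05,.1,(.54,-.25)))
print("crock",cylfit("crock",.053,.1,(.5,.22)))
print("lid",cylfit("lid",.051,.008,(.54,.02),.008))
E
```

```text
rim [ 0.54445596 -0.25650365  0.1       ] [ 0.54652647 -0.25620898  0.1       ]
end (array([ 0.62037204, -0.26055907,  0.19968775]), np.float64(0.00042984878007566604)) [ 0.61762829 -0.2683315   0.19      ] [ 0.62166979 -0.26180236  0.19      ]
jar {'scene': (np.float64(0.542), np.float64(-0.26), 99, 609), 'top': (np.float64(0.548), np.float64(-0.256), 168, 737)}
crock {'scene': (np.float64(0.494), np.float64(0.216), 178, 782), 'top': (np.float64(0.504), np.float64(0.228), 93, 1042)}
lid {'scene': (np.float64(0.544), np.float64(0.026), 54, 431), 'top': (np.float64(0.544), np.float64(0.024), 101, 660)}
```

>>> {"api": "servo_tool", "payload": {
  "series": [
    [0.998, 0.874, 0.064, 0, 0, -0.113, 0],
    [0.998, 0.874, 0.064, 0, 0, -0.113, 0],
    [0.998, 0.874, 0.064, 0, 0, -0.113, 0],
    [0.998, 0.874, 0.064, 0, 0, -0.113, 0],
    [0.998, 0.874, 0.064, 0, 0, -0.113, 0]
  ],
  "newtons": 40
}}

```text
time: 2.4
tool_pos: [0.3117, -0.5215, 0.2416]
tcp_rot: [-3.135, 0.178, -0.004]
wrist_force: [-0.5, -0.5, 0.5]
width: 1.002
grip_force: 0.0
```

>>> {"api": "servo_tool", "payload": {
  "series": [
    [0.998, 0.874, 0.064, 0, 0, 0, 0],
    [0.998, 0.874, 0.064, 0, 0, 0, 0],
    [0.998, 0.874, 0.064, 0, 0, 0, 0],
    [0.998, 0.874, 0.064, 0, 0, 0, 0],
    [0.998, 0.874, 0.064, 0, 0, 0, 0]
  ]
}}

```text
time: 2.9
tool_pos: [0.4609, -0.3909, 0.2511]
tcp_rot: [-3.136, 0.178, -0.004]
wrist_force: [-1.0, -0.7, 0.0]
width: 0.997
grip_force: 0.0
```

>>> {"api": "servo_tool", "payload": {
  "series": [
    [0.998, 0.874, 0.064, 0, 0, 0, 0],
    [0.998, 0.874, 0.064, 0, 0, 0, 0],
    [0.998, 0.874, 0.064, 0, 0, 0, 0],
    [0.998, 0.874, 0.064, 0, 0, 0, 0],
    [0.998, 0.874, 0.064, 0, 0, 0, 0],
    [0.998, 0.874, 0.064, 0, 0, 0, 0],
    [0.998, 0.874, 0.064, 0, 0, 0, 0]
  ]
}}

```text
time: 3.6
tool_pos: [0.6058, -0.2644, 0.2597]
tcp_rot: [3.135, -0.189, -0.002]
wrist_force: [0.2, 0.2, 0.0]
width: 1.001
grip_force: 0.0
```

```bash
python3 - <<'E'
from h import *
shot("scene","pre",(190,110,280,200),6)
p=bot.read_state()["tool_pos"]; print(p,proj("scene",p),[proj("scene",(.607,-.263,z)) for z in(.159,)])
E
```

```text
[ 0.60558172 -0.2646025   0.25980572] (np.float64(230.10979222636428), np.float64(145.68524191821308)) [(np.float64(230.6638848100319), np.float64(162.47538045186903))]
```

View pics/pre.png

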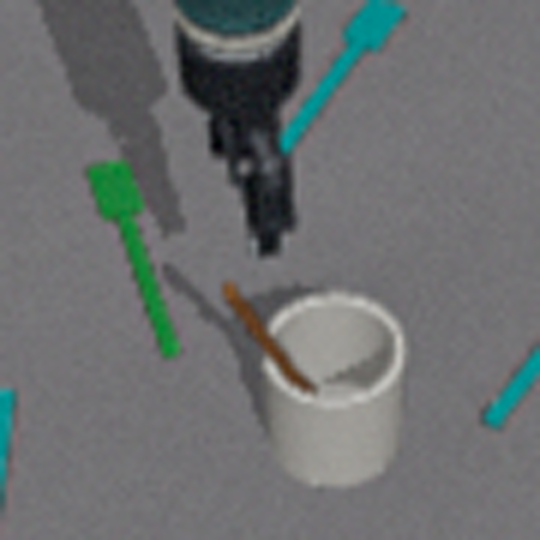

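The gripper hovers above the jar. The predicted grip point, crop (244,315), falls on the handle, so I descend and grip.

>>> {"api": "servo_tool", "payload": {
  "series": [
    [0.0, 0, -0.2, 0, 0, 0, 0],
    [0, 0, -0.4, 0, 0, 0, 0],
    [0, 0, -0.6, 0, 0, 0, 0],
    [0, 0, -0.8, 0, 0, 0, 0],
    [0, 0, -0.8, 0, 0, 0, 0],
    [0, 0, -0.8, 0, 0, 0, 1],
    [0, 0, -0.8, 0, 0, 0, 1],
    [0, 0, -0.8, 0, 0, 0, 1],
    [0, 0, -0.8, 0, 0, 0, 1],
    [0, 0, -0.8, 0, 0, 0, 1],
    [0, 0, -0.8, 0, 0, 0, 1],
    [0, 0, -0.8, 0, 0, 0, 1],
    [0, 0, -0.8, 0, 0, 0, 1],
    [0, 0, -0.8, 0, 0, 0, 1]
  ],
  "newtons": 40
}}

```text
time: 5.05
tool_pos: [0.6076, -0.2635, 0.1412]
tcp_rot: [3.135, -0.187, 0.003]
wrist_force: [0.0, -0.0, 5.2]
width: 0.16
grip_force: 41.4
```

>>> {"api": "servo_tool", "payload": {
  "series": [
    [0, 0, 0.15, 0, 0, 0, 1],
    [0, 0, 0.35, 0, 0, 0, 1],
    [0, 0, 0.6, 0, 0, 0, 1],
    [0, 0, 0.85, 0, 0, 0, 1],
    [0, 0, 1, 0, 0, 0, 1],
    [0, 0, 1, 0, 0, 0, 1],
    [0, 0, 1, 0, 0, 0, 1]
  ]
}}

```text
time: 5.75
tool_pos: [0.6065, -0.2627, 0.2893]
tcp_rot: [-3.135, 0.187, 0.001]
wrist_force: [0.6, -0.0, -0.7]
width: 0.155
grip_force: 40.7
```

```bash
python3 - <<'E'
from h import *
a=bot.read_camera("scene");b=bot.read_camera("top")
p=bot.read_state()["tool_pos"];u,v=map(int,proj("scene",p));u2,v2=map(int,proj("top",p));print(p,u,v,u2,v2)
c1=cv2.resize(a[90:210,180:280],(480,576));
c2=cv2.resize(b[130:250,240:300],(288,576))
cv2.imwrite("pics/held.png",np.hstack([c1,c2])[:,:,::-1])
E
```

```text
[ 0.60559119 -0.2623188   0.28710886] 230 141 300 167
```

View pics/held.png

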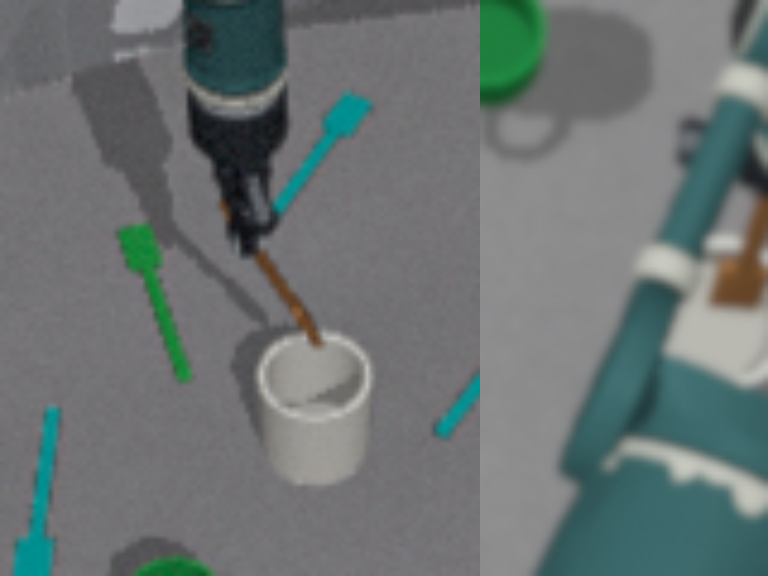

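The stirrer is held at its original lean, blade clear of the rim (blade end at scene ≈(246,161)). Next I carry it over to the crock.

>>> {"api": "servo_tool", "payload": {
  "series": [
    [-0.04, 0.33, 0.06, 0, 0, 0, 1],
    [-0.08, 0.66, 0.06, 0, 0, 0, 1],
    [-0.12, 1, 0.06, 0, 0, 0, 1]
  ]
}}

```text
time: 6.15
tool_pos: [0.5876, -0.1135, 0.2964]
tcp_rot: [-3.135, 0.19, 0.006]
wrist_force: [0.7, 0.7, -1.0]
width: 0.159
grip_force: 40.6
```

>>> {"api": "servo_tool", "payload": {
  "series": [
    [-0.04, 0.33, 0, 0, 0, 0, 1],
    [-0.08, 0.66, 0, 0, 0, 0, 1],
    [-0.12, 1, 0, 0, 0, 0, 1]
  ]
}}

```text
time: 6.45
tool_pos: [0.5694, 0.0356, 0.2964]
tcp_rot: [3.136, -0.188, -0.007]
wrist_force: [1.4, -0.0, 0.5]
width: 0.158
grip_force: 40.6
```

>>> {"api": "servo_tool", "payload": {
  "series": [
    [-0.04, 0.33, 0, 0, 0, 0, 1],
    [-0.08, 0.66, 0, 0, 0, 0, 1],
    [-0.12, 0.9, 0, 0, 0, 0, 1],
    [-0.12, 1, 0, 0, 0, 0, 1],
    [-0.12, 1, 0, 0, 0, 0, 1],
    [-0.12, 1, 0, 0, 0, 0, 1]
  ]
}}

```text
time: 7.05
tool_pos: [0.5529, 0.1829, 0.2977]
tcp_rot: [3.134, -0.187, -0.003]
wrist_force: [0.3, -0.5, -0.6]
width: 0.158
grip_force: 40.7
```

```bash
cat >> h.py <<'E'
def cfit(a,n,x0,r,h,pick,zb=0.,rng=.02,step=.001):
    m=pick(a).astype(np.uint8); best=[]
    c=np.array(proj(n,(x0[0],x0[1],zb+h/2))); w=45
    y0,x_0=int(c[1]-w),int(c[0]-w); box=np.zeros_like(m); box[max(y0,0):y0+2*w,max(x_0,0):x_0+2*w]=1; m&=box
    for dx in np.arange(-rng,rng+.0001,step):
        for dy in np.arange(-rng,rng+.0001,step):
            p=(x0[0]+dx,x0[1]+dy)
            hull=cv2.convexHull(np.vstack([circ(n,*p,zb,r,36),circ(n,*p,zb+h,r,36)]).astype(np.float32))
            im=np.zeros_like(m);cv2.fillConvexPoly(im,np.round(hull*16).astype(np.int32),1,shift=4)
            best.append((int((im!=m).sum()),*np.round(p,4)))
    best.sort(); k=np.array(best[:5]); return k[:,1:].mean(0).round(4),best[0][0],int(m.sum())
def terra(a):
    h=cv2.cvtColor(a,cv2.COLOR_RGB2HSV); return ((h[...,0]<14)|(h[...,0]>174))&(h[...,1]>90)&(h[...,2]>70)
E
python3 - <<'E'
from h import *
a=bot.read_camera("scene");b=bot.read_camera("top")
print(bot.read_state()["tool_pos"])
print(cfit(a,"scene",(.5,.222),.053,.1,terra),cfit(b,"top",(.5,.222),.053,.1,terra))
t0=cv2.imread("pics/top.png")[:,:,::-1].copy();s0=cv2.imread("pics/scene.png")[:,:,::-1].copy()
print("initial",cfit(s0,"scene",(.5,.222),.053,.1,terra),cfit(t0,"top",(.5,.222),.053,.1,terra))
for n,i,x,y in(("s",a,270,225),("t",b,100,130)):
    cv2.imwrite(f"pics/o{n}.png",i[:,:,::-1])
c1=cv2.resize(a[180:300,255:355],(480,576));c2=cv2.resize(b[150:270,100:160],(288,576))
cv2.imwrite("pics/over.png",np.hstack([c1,c2])[:,:,::-1])
E
```

```text
[0.55328925 0.1821569  0.29835726]Traceback (most recent call last):
  File "<stdin>", line 4, in <module>
  File "h.py", line 48, in cfit
    hull=cv2.convexHull(np.vstack([circ(n,*p,zb,r,36),circ(n,*p,zb+h,r,36)]).astype(np.float32))
                                                      ~~~~^^^^^^^^^^^^^^^^
  File "h.py", line 25, in circ
    f,cx,cy,R,t=cam(n);a=np.linspace(0,2*np.pi,k,endpoint=False)
                ~~~^^^
  File "h.py", line 4, in cam
    i=bot.camera_info(n); f=192/np.tan(np.radians(i["vertical_fov"])/2)
ValueError: time passes only in moves, steps and waits
```

```bash
sed -i 's/^def cam(n):/import functools\n@functools.lru_cache\ndef cam(n):/' h.py
cat > over.py <<'E'
from h import *
a=bot.read_camera("scene");b=bot.read_camera("top")
print(bot.read_state()["tool_pos"])
print(cfit(a,"scene",(.5,.222),.053,.1,terra),cfit(b,"top",(.5,.222),.053,.1,terra))
t0=cv2.imread("pics/top.png")[:,:,::-1].copy();s0=cv2.imread("pics/scene.png")[:,:,::-1].copy()
print("initial",cfit(s0,"scene",(.5,.222),.053,.1,terra),cfit(t0,"top",(.5,.222),.053,.1,terra))
c1=cv2.resize(a[180:300,255:355],(480,576));c2=cv2.resize(b[150:270,100:160],(288,576))
cv2.imwrite("pics/over.png",np.hstack([c1,c2])[:,:,::-1])
E
python3 over.py
```

```text
[0.55344977 0.18220731 0.29883372]
(array([0.4924, 0.2158]), 408, 1115) (array([0.503, 0.22 ]), 387, 733)
initial (array([0.493 , 0.2168]), 396, 1057) (array([0.5018, 0.2236]), 136, 980)
```

View pics/over.png

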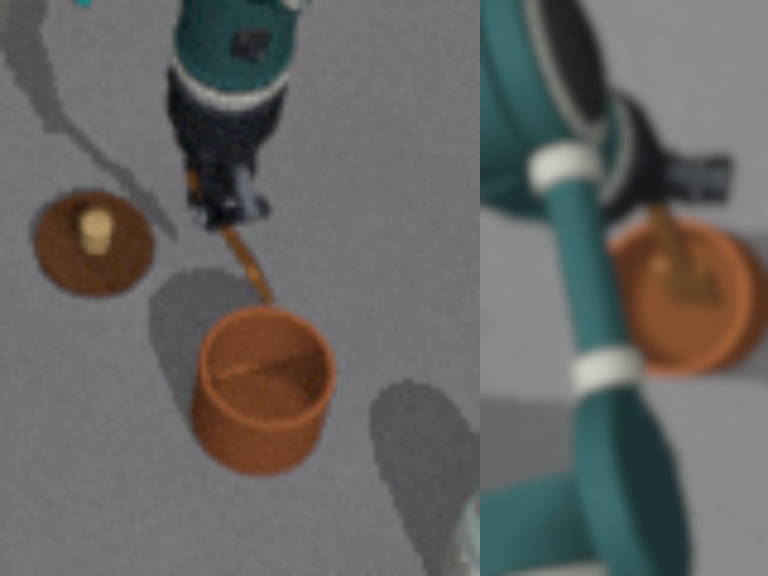

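```bash
python3 - <<'E'
from h import *
print(at_z("scene",310.6,256.2,.1),at_z("top",142.5,212.1,.1),tri((310.6,256.2),(142.5,212.1)))
print(proj("scene",(.5,.22,.1)),proj("top",(.5,.22,.1)))
# stirrer blade end : scene crop (268,298), top crop (697,300)
print("blade", tri((255+268/4.8,180+298/4.8),(100+(697-480)/4.8,150+300/4.8)))
E
```

```text
[0.49843242 0.22432245 0.1       ] [0.4974911  0.21166648 0.1       ] (array([0.49568789, 0.21677794, 0.08527641]), np.float64(0.005821122906572668))
(np.float64(309.65722698052326), np.float64(255.4088125687004)) (np.float64(139.85512941438841), np.float64(211.3385305009728))
blade (array([0.4908319 , 0.19344494, 0.15027925]), np.float64(0.0073757326807005015))
```

My first rim estimate was biased by the visible inner wall. With the outer rim (top col ≈139.8) both cameras agree on the crock at (0.500, 0.221). I shift +0.032 m in y and lower.

>>> {"api": "servo_tool", "payload": {
  "series": [
    [0, 0.213, 0, 0, 0, 0, 1],
    [0, 0.213, 0, 0, 0, 0, 1],
    [0, 0.213, -0.1, 0, 0, 0, 1],
    [0, 0.213, -0.2, 0, 0, 0, 1],
    [0, 0.213, -0.3, 0, 0, 0, 1],
    [0, 0.213, -0.4, 0, 0, 0, 1],
    [0, 0.213, -0.4, 0, 0, 0, 1]
  ]
}}

```text
time: 7.95
tool_pos: [0.551, 0.2146, 0.2348]
tcp_rot: [3.133, -0.188, -0.01]
wrist_force: [-0.5, 0.6, -1.1]
width: 0.159
grip_force: 40.7
```

>>> {"api": "servo_tool", "payload": {
  "series": [
    [0, 0, -0.1, 0, 0, 0, 1],
    [0, 0, -0.2, 0, 0, 0, 1],
    [0, 0, -0.3, 0, 0, 0, 1],
    [0, 0, -0.4, 0, 0, 0, 1],
    [0, 0, -0.5, 0, 0, 0, 1],
    [0, 0, -0.58, 0, 0, 0, 1],
    [0, 0, -0.61, 0, 0, 0, 1],
    [0, 0, -0.61, 0, 0, 0, 1]
  ]
}}

```text
time: 8.75
tool_pos: [0.5526, 0.2155, 0.1464]
tcp_rot: [3.135, -0.187, -0.003]
wrist_force: [0.2, 0.4, -0.7]
width: 0.158
grip_force: 40.7
```

>>> {"api": "servo_tool", "payload": {
  "series": [
    [0, 0, -0.03, 0, 0, 0, 1],
    [0, 0, -0.03, 0, 0, 0, 1],
    [0, 0, -0.03, 0, 0, 0, 0],
    [0, 0, -0.03, 0, 0, 0, 0],
    [0, 0, -0.03, 0, 0, 0, 0],
    [0, 0, -0.03, 0, 0, 0, 0],
    [0, 0, -0.03, 0, 0, 0, 0],
    [0, 0, -0.03, 0, 0, 0, 0],
    [0, 0, 0.15, 0, 0, 0, 0],
    [0, 0, 0.35, 0, 0, 0, 0],
    [0, 0, 0.6, 0, 0, 0, 0],
    [0, 0, 0.9, 0, 0, 0, 0],
    [0, 0, 0.9, 0, 0, 0, 0]
  ]
}}

```text
time: 10.05
tool_pos: [0.557, 0.2171, 0.2912]
tcp_rot: [-3.131, 0.187, -0.02]
wrist_force: [1.1, 0.2, 1.0]
width: 1.003
grip_force: 0.0
```

>>> {"api": "servo_tool", "payload": {
  "series": [
    [0, -0.3, 0, 0, 0, 0, 0],
    [0, -0.63, 0, 0, 0, 0, 0],
    [0, -0.97, 0, 0, 0, 0, 0],
    [0, -0.97, 0, 0, 0, 0, 0],
    [0, -0.97, 0, 0, 0, 0, 0],
    [0, -0.97, 0, 0, 0, 0, 0]
  ]
}}

```text
time: 10.65
tool_pos: [0.5531, 0.071, 0.2824]
tcp_rot: [-3.135, 0.187, 0.0]
wrist_force: [1.0, 0.0, -0.9]
width: 0.997
grip_force: 0.0
```

```bash
python3 - <<'E'
from h import *
a=bot.read_camera("scene");b=bot.read_camera("top")
print(bot.read_state()["tool_pos"])
c1=cv2.resize(a[150:300,220:345],(480,576));c2=cv2.resize(b[150:270,110:170],(288,576))
cv2.imwrite("pics/released.png",np.hstack([c1,c2])[:,:,::-1])
# lid knob in initial image
s0=cv2.imread("pics/scene.png")[:,:,::-1].copy();t0=cv2.imread("pics/top.png")[:,:,::-1].copy()
dark=lambda i:(lambda h:(h[...,0]<20)&(h[...,1]>110)&(h[...,2]<125))(cv2.cvtColor(i,cv2.COLOR_RGB2HSV))
knob=lambda i:(lambda h:(h[...,0]<30)&(h[...,1]>60)&(h[...,2]>140))(cv2.cvtColor(i,cv2.COLOR_RGB2HSV))
lidall=lambda i:dark(i)|knob(i)
# flange mask hull
for n,i in(("scene",s0),("top",t0)):
    u,v=map(int,proj(n,(.544,.025,.016))); 
    for nm,f,z in(("flange",lidall,.012),("knob",knob,.046)):
        m=f(i)[v-22:v+22,u-22:u+22].astype(np.uint8)
        k,l,st,c=cv2.connectedComponentsWithStats(m); j=1+st[1:,4].argmax()
        print(n,nm,st[j],at_z(n,st[j][0]+u-22+st[j][2]/2-.5,st[j][1]+v-22+st[j][3]/2-.5,z).round(4),(c[j]+[u-22,v-22]).round(1))
E
```

```text
[0.55315054 0.07156711 0.28240938]
scene flange [ 11  12  24  21 387] [0.5416 0.0225 0.012 ] [274.2 230.3]
scene knob [20 16  6  8 34] [0.5471 0.0298 0.046 ] [274.8 227.2]
top flange [  9   9  28  28 594] [0.5446 0.0241 0.012 ] [204.6 198.5]
top knob [18 18  8  8 51] [0.5454 0.0244 0.046 ] [203.3 197.5]
```

View pics/released.png

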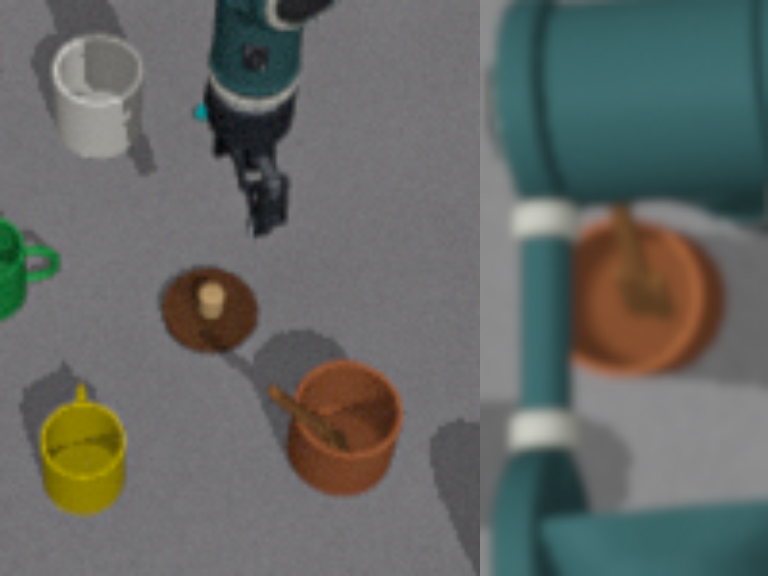

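The stirrer rests in the crock, leaning on the rim, and the jar and mugs are undisturbed. The lid is at (0.5445, 0.0245). I'll pinch the knob in two perpendicular directions so it centres in both.

>>> {"api": "servo_tool", "payload": {
  "series": [
    [-0.03, -0.15, -0.2, 0, 0, 0, 0],
    [-0.057, -0.313, -0.5, 0, 0, 0, 0],
    [-0.057, -0.313, -0.8, 0, 0, 0, 0],
    [-0.057, -0.313, -1, 0, 0, 0, 0],
    [-0.057, -0.313, -1, 0, 0, 0, 0],
    [-0.057, -0.313, -1, 0, 0, 0, 0],
    [-0.057, -0.313, -1, 0, 0, 0, 0]
  ],
  "newtons": 20
}}

```text
time: 11.45
tool_pos: [0.5467, 0.024, 0.1351]
tcp_rot: [-3.136, 0.185, -0.007]
wrist_force: [0.6, -0.0, -0.4]
width: 1.004
grip_force: 0.0
```

```bash
python3 - <<'E'
from h import *
s=bot.read_state();print(s["tool_pos"],s["q"])
E
```

```text
[0.54674691 0.02403759 0.13514445] [-1.59391978e-03  1.02011227e-01  1.98014175e+00  2.98640270e-05
  1.05517939e+00  1.68712139e+00]
```

>>> {"api": "servo_tool", "payload": {
  "series": [
    [-0.01, 0, -0.2, 0, 0, 0, 0],
    [-0.01, 0, -0.4, 0, 0, 0, 0],
    [-0.01, 0, -0.55, 0, 0, 0, 0],
    [-0.01, 0, -0.68, 0, 0, 0, 0],
    [-0.01, 0, -0.74, 0, 0, 0, 0],
    [-0.01, 0, -0.74, 0, 0, 0, 0],
    [-0.01, 0, -0.74, 0, 0, 0, 0],
    [-0.01, 0, -0.74, 0, 0, 0, 0]
  ]
}}

```text
time: 12.25
tool_pos: [0.5449, 0.0233, 0.0234]
tcp_rot: [-3.136, 0.187, -0.005]
wrist_force: [1.3, -0.9, 0.8]
width: 1.003
grip_force: 0.0
```

>>> {"api": "servo_tool", "payload": {
  "series": [
    [0, 0, 0, 0, 0, 0, 1],
    [0, 0, 0, 0, 0, 0, 1],
    [0, 0, 0, 0, 0, 0, 1],
    [0, 0, 0, 0, 0, 0, 1],
    [0, 0, 0, 0, 0, 0, 1],
    [0, 0, 0, 0, 0, 0, 1],
    [0, 0, 0, 0, 0, 0, 1]
  ]
}}

```text
time: 12.95
tool_pos: [0.5432, 0.0233, 0.0218]
tcp_rot: [-3.136, 0.187, -0.0]
wrist_force: [-1.5, 1.2, 3.4]
width: 0.296
grip_force: 20.5
```

>>> {"api": "servo_tool", "payload": {
  "series": [
    [0, 0, 0, 0, 0, 0, 0],
    [0, 0, 0, 0, 0, 0, 0],
    [0, 0, 0, 0, 0, 0, 0],
    [0, 0, 0, 0, 0, 0, 0],
    [0, 0, 0, 0, 0, 0.05, 0],
    [0, 0, 0, 0, 0, 0.1, 0],
    [0, 0, 0, 0, 0, 0.15, 0],
    [0, 0, 0, 0, 0, 0.2, 0],
    [0, 0, 0, 0, 0, 0.25, 0],
    [0, 0, 0, 0, 0, 0.3, 0],
    [0, 0, 0, 0, 0, 0.35, 0],
    [0, 0, 0, 0, 0, 0.4, 0],
    [0, 0, 0, 0, 0, 0.45, 0],
    [0, 0, 0, 0, 0, 0.5, 0],
    [0, 0, 0, 0, 0, 0.5, 0],
    [0, 0, 0, 0, 0, 0.5, 0],
    [0, 0, 0, 0, 0, 0.5, 0]
  ]
}}

```text
time: 14.65
tool_pos: [0.5431, 0.0233, 0.0215]
tcp_rot: [-2.352, -2.083, 0.0]
wrist_force: [-0.9, 0.3, 0.1]
width: 1.0
grip_force: 0.0
```

>>> {"api": "servo_tool", "payload": {
  "series": [
    [0, 0, 0, 0, 0, 0, 1],
    [0, 0, 0, 0, 0, 0, 1],
    [0, 0, 0, 0, 0, 0, 1],
    [0, 0, 0, 0, 0, 0, 1],
    [0, 0, 0, 0, 0, 0, 1],
    [0, 0, 0, 0, 0, 0, 1],
    [0, 0, 0, 0, 0, 0, 1],
    [0, 0, 0, 0, 0, 0, 1]
  ],
  "newtons": 50
}}

```text
time: 15.45
tool_pos: [0.5438, 0.0233, 0.022]
tcp_rot: [2.349, 2.085, 0.002]
wrist_force: [1.3, -0.4, 3.1]
width: 0.283
grip_force: 49.5
```

>>> {"api": "servo_tool", "payload": {
  "series": [
    [0, 0, 0.1, 0, 0, 0, 1],
    [0, 0, 0.3, 0, 0, 0, 1],
    [0, 0, 0.6, 0, 0, 0, 1],
    [0, 0, 0.9, 0, 0, 0, 1],
    [0, -0.1, 0.97, 0, 0, 0, 1],
    [0.005, -0.4, 0.97, 0, 0, 0, 1],
    [0.01, -0.7, 0.97, 0, 0, 0, 1],
    [0.01, -0.93, 0.97, 0, 0, 0, 1],
    [0.01, -0.93, 0.97, 0, 0, 0, 1]
  ]
}}

```text
time: 16.35
tool_pos: [0.5431, -0.1203, 0.1661]
tcp_rot: [-2.354, -2.08, 0.004]
wrist_force: [-0.5, 0.0, -2.5]
width: 0.287
grip_force: 49.5
```

>>> {"api": "servo_tool", "payload": {
  "series": [
    [0, -0.3, 0, 0, 0, 0, 1],
    [0, -0.6, 0, 0, 0, 0, 1],
    [0, -0.85, 0, 0, 0, 0, 1],
    [0, -0.93, 0, 0, 0, 0, 1],
    [0, -0.93, 0, 0, 0, 0, 1],
    [0, -0.93, 0, 0, 0, 0, 1],
    [0, -0.93, 0, 0, 0, 0, 1]
  ]
}}

```text
time: 17.05
tool_pos: [0.5443, -0.2539, 0.1665]
tcp_rot: [-2.347, -2.085, 0.0]
wrist_force: [0.5, 0.5, -2.6]
width: 0.289
grip_force: 49.4
```

```bash
python3 - <<'E'
from h import *
a=bot.read_camera("scene");b=bot.read_camera("top")
s=bot.read_state();p=s["tool_pos"];print(p,s["tcp_rot"])
print("lid flange c",proj("scene",p+[0,0,-.010]),proj("top",p+[0,0,-.010]))
# jar from clean first pictures: white silhouette
white=lambda i:(lambda h:(h[...,1]<40)&(h[...,2]>125))(cv2.cvtColor(i,cv2.COLOR_RGB2HSV))
s0=cv2.imread("pics/scene.png")[:,:,::-1].copy();t0=cv2.imread("pics/top.png")[:,:,::-1].copy()
g=bot.trace("jar","scene");print("jar now",g[0]["score"] if g else None)
# draw rim predicted for (.5455,-.256) on initial pictures
outs=[]
for n,i,(x0,y0) in(("scene",s0,(210,140)),("top",t0,(255,160))):
    k=8; im=cv2.resize(i[y0:y0+65,x0:x0+48],None,fx=k,fy=k,interpolation=cv2.INTER_CUBIC)
    for z,r in((.1,.05),(0,.05)):
        q=((circ(n,.5455,-.256,z,r)-[x0,y0]+.5)*k-.5).astype(np.int32);cv2.polylines(im,[q],True,(255,0,0),1)
    outs.append(im)
cv2.imwrite("pics/rimfit.png",np.hstack(outs)[:,:,::-1])
c1=cv2.resize(a[120:210,205:280],(400,480));c2=cv2.resize(b[150:240,245:320],(400,480))
cv2.imwrite("pics/lidover.png",np.hstack([c1,c2])[:,:,::-1])
E
```

```text
[ 0.5446039  -0.25410806  0.16693238] [-2.34741192e+00 -2.08683210e+00 -8.22668379e-05]
lid flange c (np.float64(245.4724490679721), np.float64(159.45098549505988)) (np.float64(291.9617220229502), np.float64(193.76395399031765))
jar now 0.82
```

View pics/rimfit.png

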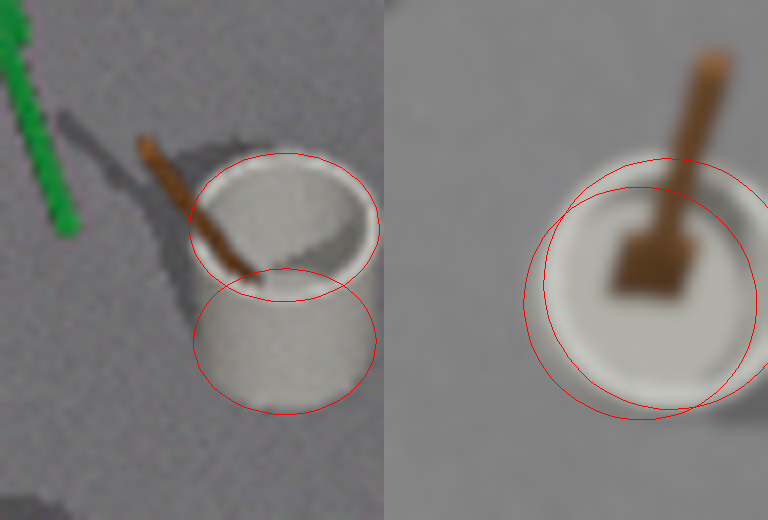

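View pics/lidover.png

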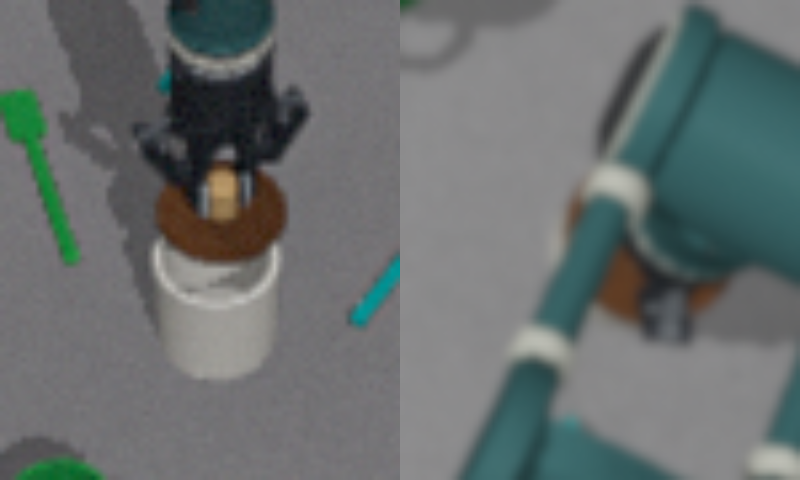

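The rim overlay for (0.5455,-0.256) fits both views within about 1 px. The lid hangs level over the jar in scene view, with its flange centred near crop (222,212). I go closer and compare lid and jar in one picture.

>>> {"api": "servo_tool", "payload": {
  "series": [
    [0.005, -0.007, -0.07, 0, 0, 0, 1],
    [0.01, -0.013, -0.14, 0, 0, 0, 1],
    [0.01, -0.013, -0.2, 0, 0, 0, 1],
    [0.01, -0.013, -0.2, 0, 0, 0, 1],
    [0.01, -0.013, -0.2, 0, 0, 0, 1]
  ]
}}

```text
time: 17.7
tool_pos: [0.5456, -0.2574, 0.1362]
tcp_rot: [-2.349, -2.084, 0.001]
wrist_force: [-0.0, 0.5, -1.6]
width: 0.28
grip_force: 49.4
```

```bash
python3 - <<'E'
from h import *
a=bot.read_camera("scene")
s=bot.read_state();p=s["tool_pos"];print(p,s["tcp_rot"])
h=cv2.cvtColor(a,cv2.COLOR_RGB2HSV)
dark=((h[...,0]<20)&(h[...,1]>100)&(h[...,2]<150)&(h[...,2]>40)).astype(np.uint8); dark[:,:220]=0;dark[:,275:]=0;dark[:140]=0;dark[195:]=0
u=lambda m:[(v,np.nonzero(m[v])[0].min(),np.nonzero(m[v])[0].max()) for v in np.nonzero(m.any(1))[0]]
print("lid rows",u(dark))
q=np.vstack([circ("scene",p[0],p[1],p[2]+d,.051) for d in(-.014,-.006)]);print("pred lid box",q.min(0)-.0,q.max(0))
g=h[...,2].astype(int); j=((h[...,1]<45)&(g>125)).astype(np.uint8);j[:,220:275]*=1
for v in range(172,196,2): 
    c=np.nonzero(j[v,225:270])[0]; print(v,(c.min()+225,c.max()+225) if len(c) else None,end=" ")
q=np.vstack([circ("scene",.546,-.256,z,.05) for z in(0,.1)]);print("\npred jar box",q.min(0),q.max(0))
for z in (.02,.04,.06): 
    q=circ("scene",.546,-.256,z,.05);print(z,q[q[:,0].argmin()].round(1),q[q[:,0].argmax()].round(1))
E
```

```text
[ 0.54606421 -0.25770485  0.13683024] [-2.34965254e+00 -2.08478273e+00  2.47460644e-04]
lid rows [(np.int64(155), np.int64(244), np.int64(247)), (np.int64(156), np.int64(244), np.int64(248)), (np.int64(157), np.int64(243), np.int64(253)), (np.int64(158), np.int64(252), np.int64(255)), (np.int64(159), np.int64(235), np.int64(255)), (np.int64(160), np.int64(235), np.int64(256)), (np.int64(161), np.int64(234), np.int64(256)), (np.int64(162), np.int64(234), np.int64(256)), (np.int64(163), np.int64(234), np.int64(256)), (np.int64(164), np.int64(234), np.int64(256)), (np.int64(165), np.int64(234), np.int64(256)), (np.int64(166), np.int64(235), np.int64(256)), (np.int64(167), np.int64(235), np.int64(256)), (np.int64(168), np.int64(236), np.int64(255)), (np.int64(169), np.int64(236), np.int64(254)), (np.int64(170), np.int64(237), np.int64(253)), (np.int64(171), np.int64(239), np.int64(252)), (np.int64(172), np.int64(242), np.int64(249))]
pred lid box [232.55095289 153.63509383] [257.06036562 173.82071576]
172 (np.int64(235), np.int64(256)) 174 (np.int64(236), np.int64(256)) 176 (np.int64(236), np.int64(256)) 178 (np.int64(236), np.int64(255)) 180 (np.int64(236), np.int64(256)) 182 (np.int64(236), np.int64(256)) 184 (np.int64(236), np.int64(255)) 186 (np.int64(236), np.int64(254)) 188 (np.int64(238), np.int64(253)) 190 (np.int64(240), np.int64(250)) 192 None 194 None 
pred jar box [233.14569818 158.77859106] [256.8788435  191.41399112]
0.02 [233.6 179.3] [256.6 179.5]
0.04 [233.5 176.5] [256.6 176.7]
0.06 [233.4 173.7] [256.7 173.8]
```

>>> {"api": "servo_tool", "payload": {
  "series": [
    [0, 0.01, 0, 0, 0, 0, 1],
    [0, 0.01, -0.03, 0, 0, 0, 1],
    [0, 0.01, -0.06, 0, 0, 0, 1],
    [0, 0.01, -0.09, 0, 0, 0, 1],
    [0, 0.01, -0.115, 0, 0, 0, 1],
    [0, 0.01, -0.115, 0, 0, 0, 1],
    [0, 0.01, -0.115, 0, 0, 0, 1]
  ]
}}

```text
time: 18.45
tool_pos: [0.546, -0.2561, 0.1196]
tcp_rot: [-2.349, -2.085, 0.0]
wrist_force: [1.0, -0.1, -2.0]
width: 0.282
grip_force: 49.4
```

>>> {"api": "servo_tool", "payload": {
  "series": [
    [0, 0, -0.015, 0, 0, 0, 1],
    [0, 0, -0.03, 0, 0, 0, 1],
    [0, 0, -0.035, 0, 0, 0, 1],
    [0, 0, -0.035, 0, 0, 0, 1],
    [0, 0, -0.035, 0, 0, 0, 1]
  ]
}}

```text
time: 18.95
tool_pos: [0.5461, -0.2562, 0.1146]
tcp_rot: [-2.35, -2.085, 0.0]
wrist_force: [-0.1, 0.8, -2.8]
width: 0.289
grip_force: 49.3
```

The plug passed the rim without any force, so it is in the mouth. I lower the last few millimetres until contact.

>>> {"api": "servo_tool", "payload": {
  "series": [
    [0, 0, -0.007, 0, 0, 0, 1],
    [0, 0, -0.014, 0, 0, 0, 1],
    [0, 0, -0.014, 0, 0, 0, 1],
    [0, 0, -0.014, 0, 0, 0, 1]
  ]
}}

```text
time: 19.35
tool_pos: [0.5463, -0.2563, 0.1141]
tcp_rot: [2.349, 2.085, 0.0]
wrist_force: [-3.6, 1.9, 5.3]
width: 0.282
grip_force: 50.3
```

>>> {"api": "servo_tool", "payload": {
  "series": [
    [0, 0, 0, 0, 0, 0, 0.2],
    [0, 0, 0, 0, 0, 0, 0],
    [0, 0, 0, 0, 0, 0, 0],
    [0, 0, 0, 0, 0, 0, 0],
    [0, 0, 0, 0, 0, 0, 0],
    [0, 0, 0, 0, 0, 0, 0],
    [0, 0, 0.1, 0, 0, 0, 0],
    [0, 0, 0.3, 0, 0, 0, 0],
    [0, 0, 0.6, 0, 0, 0, 0],
    [0, 0, 0.95, 0, 0, 0, 0],
    [0, 0, 0.95, 0, 0, 0, 0]
  ]
}}

```text
time: 20.45
tool_pos: [0.5504, -0.2584, 0.2657]
tcp_rot: [2.339, 2.075, 0.009]
wrist_force: [0.7, -0.8, 1.0]
width: 0.999
grip_force: 0.0
```

>>> {"api": "servo_tool", "payload": {
  "series": [
    [-0.1, 0.33, 0, 0, 0, 0, 0],
    [-0.2, 0.66, 0, 0, 0, 0, 0],
    [-0.3, 1, 0, 0, 0, 0, 0],
    [-0.3, 1, 0, 0, 0, 0, 0],
    [-0.3, 1, 0, 0, 0, 0, 0],
    [-0.3, 1, 0, 0, 0, 0, 0]
  ]
}}

```text
time: 21.05
tool_pos: [0.5016, -0.1068, 0.2557]
tcp_rot: [2.348, 2.084, 0.0]
wrist_force: [-0.5, -1.0, 0.6]
width: 1.001
grip_force: 0.0
```

```bash
python3 - <<'E'
from h import *
a=bot.read_camera("scene");b=bot.read_camera("top")
c1=cv2.resize(a[130:290,190:330],(490,560));c2=cv2.resize(b[160:230,255:325],(300,300));c3=cv2.resize(b[150:270,90:210],(300,260))
cv2.imwrite("pics/end.png",np.hstack([c1,np.vstack([c2,c3])])[:,:,::-1])
marks("scene",["lid","jar_rim"]);marks("top",["lid"])
print(proj("scene",(.546,-.256,.092)),proj("top",(.546,-.256,.092)))
E
```

```text
scene lid []
scene jar_rim [(0.83, 245.2, 169.6)]
top lid [(0.95, 295.0, 196.0)]
(np.float64(245.02172741705166), np.float64(169.08867365252584)) (np.float64(289.9273700016159), np.float64(195.07490588713821))
```

View pics/end.png

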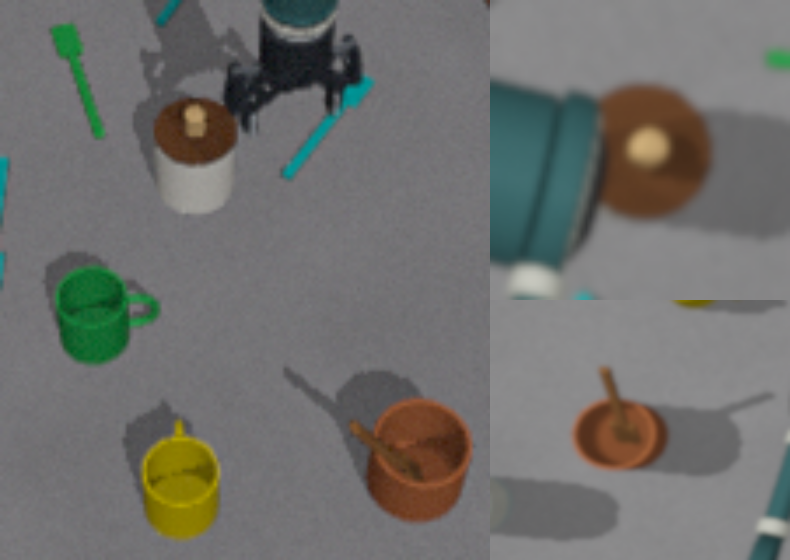

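The lid sits flat and centred on the jar (scene crop (195,130)), with no rim showing. The stirrer stands in the crock and the mugs are untouched.

```bash
python3 -c "
from workcell import bot
print(bot.finish_job())"
```

```text
the job is handed in; nothing more can be done
None
```

I handed the job in at about 21 s of the 67 s allowed: the stirrer is in the crock handle up, the lid looks level and seated on the jar in the last picture, and the bystanders are undisturbed; the hand-in returned no verdict.

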